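# Hang a rinsed gel cassette with self-closing tongs

### The arm

A 6-joint arm with a two-finger parallel gripper is mounted at the origin on the work surface. World frame = base frame: x ahead of the robot, y to its left, z up, the work surface at z = 0. Lengths are in m, angles in degrees, forces in N, time in s.
With the tool pointing down it reaches from about 0.25 to 0.725 m from the base axis. Payload 9.7 kg.
Tool frame: the origin (TCP) lies at the very end of the fingers, on their centre line; the grasp point (between the pads) lies 19 mm behind it; z points along the fingers, y is the line along which they close (so a half turn about z gives the same grasp; the last joint's range is limited). The gripper opens to 85 mm and grips with 20 to 120 N. Pads are 22 mm wide; open, the fingers measure 114 mm over their backs; the gripper's body (76 mm by 85 mm) begins 54 mm behind the grasp point. The pads swing forward as they close: fully open they stand 13 mm farther back than shut.
Start: joints at [-69.099, 4.979, 10.078, 95.1, 0, 90], TCP at [0.196, -0.514, 0.231] pointing down, gripper open.
Joint ranges: [-179.16, 179.16], [-48.56, 103.87], [-65.8, 70.77], [-126.05, 130.52], [-82.76, 87.17], [-180, 180]. Speed limits (degrees/s): [127.2, 127.2, 147.25, 180, 180, 180].

### API

Orientations are given as [roll, pitch, yaw] about the fixed x, y, z axes, in that order (R = Rz(yaw) Ry(pitch) Rx(roll)).
In Python, from workcell import bot gives the robot as it stands.
- The arm moves only by the tool arm_command, never from a script. Its argument "series" is a list of rows, each a list of 4 numbers: the shift along the tool's x, y, z in m, then the turn about the tool's z in rad. A call has exactly 5 rows; each row is the pose to reach, as a shift and turn from the pose commanded when the call began, along the tool's axes at that moment; what a row does not reach only later rows make up. A row lasts 1/10 s, in which the tool goes at most 50 mm and 8.59 degrees, less where a joint would pass 70% of its speed; a pose out of reach is approached as far as the arm can. A call with a gripper value outside its range is refused whole. "hand" is the finger opening in m, from 0 to 0.0854, set as the call begins (left out, the last holds). The fingers move at their own pace and stop on an object; "grip_force" is the grip in N (left out, the last holds). Time passes only in rows, so rows that repeat a pose let the fingers close, or fill a call up. It gives the time, the measured TCP pose, the force, the opening and the grip force at its end, in the units of the state.
- bot.get_obs(): the state, without advancing time (a new reading comes with each control period).
- bot.camera(name): name is "scene" or "top" or "wrist"; returns a dict with "color" (400x640x3 uint8, blue, green, red), "camera_matrix" (3x3 intrinsics, pixels), "xyz" and "orientation" of the camera in the world; the wrist camera has in their place "T_tool_cam" (4x4, takes a point from camera to tool coordinates, whose origin is the TCP and whose axes are the flange's). Camera axes: x right, y up, looking along -z (the intrinsics and any distortion apply to the point x, -y, -z); pixel columns grow to the right and rows downward; lengths in m; the calibration is good to about 2 mm. A picture is of the moment at which its call begins: read the wrist's pose just before it. There is no depth.
- bot.job_done(): hands the job in; it is judged then, once.
Trained networks look in the newest picture that a camera, given by its name, has taken for a name from the list of things; names that differ only in an ending like _2 or _b are one class to them, and where a whole thing is asked for, a point or a joint stands for the part that bears it (a point fixed in the world has none). Each returns a list of dicts, best first, with "confidence" (0 to 1); they miss things now and then, are a little off and sometimes report something else, mostly with a low value. They report only what shows in the picture. A call takes as long as a camera call. They do not tell look-alikes from the thing itself.
- bot.find_in(camera, target): "location" ([column, row] in pixels, amid what is visible of it).
- bot.mark_of(camera, target): "location" ([column, row] in pixels: a listed point, or the origin of a listed thing).
The state is a dict: "time": time; "q": joint angles; "qd": joint speeds; "joint_efforts": joint torques, N m; "ee_pos": TCP position; "tcp_rot": TCP orientation; "wrist_force": force on the tool from outside, world axes, zero at the start; "torque": the same for the moment, N m; "opening": finger opening in m; "grasp_force": force on a finger pad.
Only numpy, scipy, OpenCV 4.12 (cv2) and the standard library are available. Lean on these libraries where they do the work, as an engineer would, in place of code of your own. Each camera call takes 0.05 s, during which the arm holds its last target. There are 200 camera calls.

### The job

Take the self-closing tongs off the hanging stand by squeezing their red handles, put the open jaws over the middle of the top edge of the blue-framed cassette in the slanted rack, and let go of the handles so that the spring jaws grip it. Then, with the tongs (the black grip block above the handles is for carrying them), draw the cassette out of its slot and hang the tongs back on the stand with the crossbar down in the notches of the fork, the cassette hanging in the jaws over the drip tray. Do not touch the cassettes with the fingers, and leave the orange-framed cassette and the other things on the bench alone.

Things in the scene. Friction and masses are not known exactly. Their poses are not given: they have to be found in the camera images.
- tongs: Self-closing tongs, 173 mm long, 0.13 kg, at the start upright on the stand. Origin: centre of the grey crossbar's underside; z up, away from the jaws; x: line on which the handles are squeezed and the jaws open; y along the crossbar. Crossbar 84 mm (y) by 24 (x), z 0 to 14 mm. Both arms move together, symmetric about the x = 0 plane. All z values of the tongs' parts count from here.
- handle_mid (a point): on the tongs' axis at z 54 mm, midway between the two red handle plates, which stand on the -x and +x sides: 28 mm wide (y), z 26 to 66 mm. Relaxed they splay, 63 mm over their tops, 58 mm here; fully squeezed they are parallel, 40 mm over the outside. Squeezing takes up to 18 N per handle: grip with 30 to 50 N
- block_grip (a point): on the tongs' axis at z 88 mm, in the rigid black grip block, 18 mm along x and 30 mm along y, which rises from the crossbar between the handles to z 98 mm. Its part above the handles, z 68 to 98 mm, is free to be gripped; that does not open the jaws
- jaw_mid (a point): on the tongs' axis at z -62 mm, midway between the black rubber jaw pads, which are 30 mm wide (y), from z -47 down to their tips at z -75 mm. Relaxed they stand 3 mm apart; squeezed open 35 mm at the tips. On an 8 mm cassette the spring presses them with about 8 N
- jaw_near (a joint): opening of the tongs' arms: 0 rad relaxed and shut, 0.2 rad fully squeezed open, about 0.033 rad with the jaws shut on a cassette; a spring returns it towards 0
- cassette: blue-framed gel cassette, a stiff pane 8 mm thick (x), 90 mm wide (y), 80 mm tall (z), 0.1 kg. Origin: centre of its lower edge; z up along the pane. It stands in either slot of the rack, leaning 0.45 rad (26 degrees) with its top edge towards the rack's -x. Its top 38 mm and the middle 60 mm of its width are free of the slot; it is drawn out along its own z
- other_cassette: the orange-framed cassette, same size and frame as the blue one, in the other slot; leave it there
- rack: white slanted rack, fixed: base 200 mm (x) by 112 mm (y), side walls 42 mm high. Origin: underside, 10 mm to -x of the base's centre; z up. Two slots one behind the other along x, 75 mm apart, 10 mm wide, 42 mm deep, leaning 0.45 rad towards the rack's -x (at yaw 0 towards the robot)
- stand: hanging stand, fixed: steel drip tray 160 mm (x) by 130 mm (y), 14 mm high; two posts at x 56 mm carry a white fork of two level arms running to -x (at yaw 0 towards the robot), open at that end, x -29 mm. Origin: centre of the tray's underside; z up. Arms 12 mm wide, centred at y -29 and +29 mm, underside z 158, top z 170 mm. Nothing is higher than 182 mm
- fork_seat (a point): where the tongs' origin belongs: stand x 0, y 0, z 170 mm. Green lips 12 mm high on each arm form notches, x -17 to +17 mm, that take the crossbar, tongs x along stand x either way round. Empty tongs lift straight up; a held cassette is too wide to pass the arms: bring it in level from the open end, cassette below the arms, crossbar above the lips, then lower
- dropper: white dropper bottle, 75 mm high, 30 mm wide; origin centre of underside; leave alone
- jar: white jar, 60 mm high, 42 mm wide; origin centre of underside; leave alone
- flask: conical glass flask, 105 mm high, 72 mm wide; origin centre of underside; leave alone
- wrench: steel wrench, 130 mm long, lying on the bench; leave alone
- pipette: white and blue pipette, 230 mm long, 24 mm high, lying on the bench; leave alone
Things that resemble listed ones, but are neither listed nor needed, are in the scene too. What is shaped like the stand but yellow is not meant.

How it is judged:
By the outcome, as a careful person would: the job done as asked, in the order asked, and still so for the second after the job is handed in, with the robot touching nothing.
It also fails if it takes over 58 s, if anything falls off the work surface, if the arm or the gripper's body presses on something with over 40 N, if the wrist force passes 120 N, or if a joint passes its speed limit or range.

## Working session

There is one attempt and no reset: what is moved stays moved. The work goes in short steps, Python scripts to look and compute and a tool call to move; the robot and the scene stay as the last step left them, time stands still between calls to the robot, and variables do not carry over. Pictures are saved under pics/ and viewed, at most 10 in all, crops included, and the job is handed in when it is done.

Besides the shell and the picture viewer there is one more tool, called after "Emit:" in YAML: its name, and indented under it one key for each argument. arm_command: Moves the arm, as the interface text tells. Its arguments: {"type":"object","properties":{"series":{"type":"array"},"hand":{"type":"number"},"grip_force":{"type":"number"}},"required":["series"]}

```bash
ls; mkdir -p pics; cat > h.py <<'E'
import numpy as np, cv2
from scipy.spatial.transform import Rotation as R
from workcell import bot
np.set_printoptions(precision=4,suppress=True)
def cam(n):
    o=bot.get_obs(); c=bot.camera(n); K=np.array(c["camera_matrix"])
    if n=="wrist":
        T=np.eye(4); T[:3,:3]=R.from_euler("xyz",o["tcp_rot"],degrees=True).as_matrix(); T[:3,3]=o["ee_pos"]
        T=T@np.array(c["T_tool_cam"])
    else:
        T=np.eye(4); T[:3,3]=c["xyz"]; r=np.array(c["orientation"])
        T[:3,:3]=r if r.shape==(3,3) else R.from_euler("xyz",r,degrees=True).as_matrix()
    return c,K,T
def ray(K,T,p):
    d=np.linalg.inv(K)@[p[0],p[1],1]; d=T[:3,:3]@(d*[1,-1,-1]); return T[:3,3],d/np.linalg.norm(d)
def atz(K,T,p,z):
    o,d=ray(K,T,p); return o+d*(z-o[2])/d[2]
def proj(K,T,P):
    q=(np.array(P)-T[:3,3])@T[:3,:3]*[1,-1,-1]; q=K@q; return q[:2]/q[2]
def tri(rs):
    A=sum(np.eye(3)-np.outer(d,d) for o,d in rs); b=sum((np.eye(3)-np.outer(d,d))@o for o,d in rs); return np.linalg.solve(A,b)
E
cat > a.py <<'E'
from h import *
print({k:v for k,v in bot.get_obs().items()})
for n in("scene","top"):
    c,K,T=cam(n); cv2.imwrite(f"pics/{n}0.png",c["color"]); print(n,{k:v for k,v in c.items() if k!="color"})
    for t in("tongs","handle_mid","block_grip","jaw_mid","cassette","other_cassette","rack","stand","fork_seat","flask","jar","dropper","pipette","wrench"):
        print(t,[(np.round(d["location"]).tolist(),round(d["confidence"],2)) for d in bot.mark_of(n,t)])
E
python3 a.py
```

```text
pics
{'time': 0.0, 'q': array([-69.0971,   5.0122,  10.0343,  95.1   ,   0.0005,  89.9993]), 'qd': array([ 0.0371,  0.065 , -0.0753, -0.034 ,  0.0574,  0.1069]), 'joint_efforts': array([ -0.0008, -52.0386,  46.4808,   0.0162,  -0.0001,   0.    ]), 'ee_pos': array([ 0.1962, -0.5136,  0.2306]), 'tcp_rot': array([-179.9221,   -0.0005,   20.9035]), 'wrist_force': array([ 0.5349, -0.4331, -0.4934]), 'torque': array([-0.0158,  0.0124, -0.0059]), 'grasp_force': 0.0, 'opening': 0.0853383415104595}
scene {'camera_matrix': array([[411.2104,   0.    , 320.9117],
       [  0.    , 411.2104, 207.4418],
       [  0.    ,   0.    ,   1.    ]]), 'xyz': array([1.1847, 0.1555, 0.9106]), 'orientation': array([ 45.6752,  -0.0858, 106.5042])}
tongs [([252.0, 233.0], 0.97)]
handle_mid [([249.0, 222.0], 0.8), ([350.0, 234.0], 0.6)]
block_grip [([343.0, 261.0], 0.28)]
jaw_mid [([255.0, 254.0], 0.82), ([349.0, 234.0], 0.3)]
cassette [([412.0, 297.0], 0.89)]
other_cassette [([407.0, 322.0], 0.85)]
rack [([407.0, 313.0], 0.76), ([263.0, 280.0], 0.18)]
stand [([268.0, 178.0], 0.89), ([260.0, 276.0], 0.71), ([40
[... 358 characters left out ...]
0.    ,   1.    ]]), 'xyz': array([ 0.2987, -0.042 ,  1.4165]), 'orientation': array([  8.6927,  -0.4414, -90.2507])}
tongs [([373.0, 171.0], 0.58), ([301.0, 149.0], 0.19)]
handle_mid [([375.0, 165.0], 0.82), ([235.0, 194.0], 0.67)]
block_grip [([379.0, 161.0], 0.75)]
jaw_mid [([370.0, 176.0], 0.67)]
cassette [([235.0, 195.0], 0.57)]
other_cassette [([234.0, 172.0], 0.84)]
rack [([240.0, 187.0], 0.66)]
stand [([422.0, 322.0], 0.82), ([368.0, 184.0], 0.73)]
fork_seat [([436.0, 328.0], 0.62), ([301.0, 150.0], 0.6)]
flask [([335.0, 123.0], 0.95)]
jar [([303.0, 225.0], 0.59)]
dropper [([315.0, 198.0], 0.57)]
pipette [([302.0, 152.0], 0.56), ([238.0, 171.0], 0.23)]
wrench [([304.0, 255.0], 0.62)]
```

View pics/scene0.png

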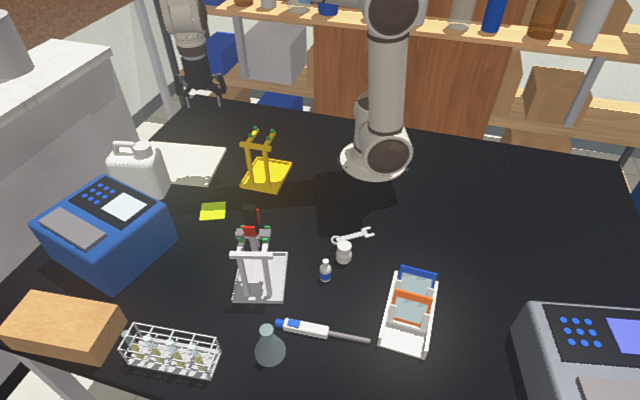

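View pics/top0.png

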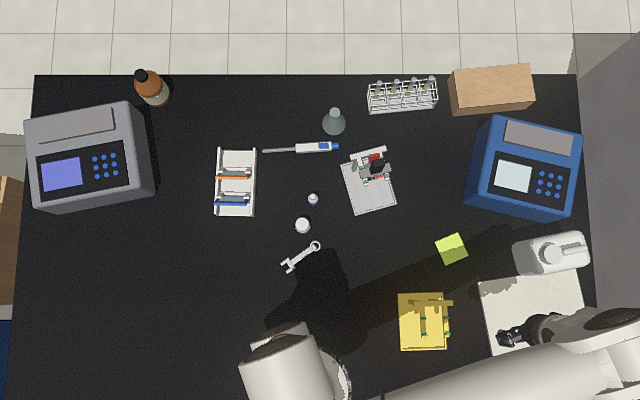

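```bash
cat > b.py <<'E'
from h import *
S=cam("scene")[1:]; P=cam("top")[1:]
def t2(a,b):
    r=[ray(*S,a),ray(*P,b)]; X=tri(r); return X, [np.linalg.norm(np.cross(X-o,d))*1000 for o,d in r]
pts={"tongs":([252,233],[373,171]),"handle":([249,222],[375,165]),"jaw":([255,254],[370,176]),"seat":([255,235],[373,171]),
"cassette":([412,297],[235,195]),"other":([407,322],[234,172]),"rack":([407,313],[240,187]),"stand":([260,276],[368,184]),
"jar":([342,260],[303,225]),"dropper":([324,279],[315,198]),"pip":([320,332],[302,152]),"wrench":([350,236],[304,255]),"yellowstand":([268,178],[422,322])}
for k,(a,b) in pts.items(): print(k,*t2(a,b))
E
python3 b.py
```

```text
tongs [ 0.5928 -0.1878  0.1743] [np.float64(3.7982771766105015), np.float64(3.7982771766105192)]
handle [ 0.5982 -0.188   0.2181] [np.float64(3.4509890412054895), np.float64(3.4509890412054363)]
jaw [ 0.5961 -0.1877  0.0989] [np.float64(3.748875557195256), np.float64(3.7488755571954337)]
seat [ 0.5928 -0.1849  0.1686] [np.float64(0.006672246670013987), np.float64(0.006672246670054624)]
cassette [0.5559 0.21   0.0199] [np.float64(1.3270819314596303), np.float64(1.3270819314596398)]
other [0.627  0.2117 0.016 ] [np.float64(2.351329183606844), np.float64(2.351329183606865)]
rack [ 0.586   0.2036 -0.011 ] [np.float64(3.869475348734779), np.float64(3.869475348734695)]
stand [ 0.5925 -0.1892  0.001 ] [np.float64(1.0935694597070218), np.float64(1.093569459707025)]
jar [ 0.4693  0.0076 -0.008 ] [np.float64(0.49563700509516784), np.float64(0.49563700509515546)]
dropper [ 0.5499 -0.0253 -0.004 ] [np.float64(2.7358028120265225), np.float64(2.7358028120264546)]
pip [ 0.6967  0.011  -0.0144] [np.float64(0.970511194153947), np.float64(0.9705111941540018)]
wrench [ 0.379   0.0065 -0.0036] [np.float64(1.7213045816603294), np.float64(1.721304581660316)]
yellowstand [ 0.1815 -0.3377 -0.0212] [np.float64(4.045784821440289), np.float64(4.045784821440343)]
```

The scene shows the stand with the tongs at about (252,233), the yellow decoy at (265,165), and the rack at (408,310) with the blue cassette in the slot nearer the robot. In the top view, the stand is at (368,184) and the rack at (235,183). Next I'll overlay model wireframes to get the yaws.

```bash
cat > c.py <<'E'
from h import *
c,K,T=cam("top"); im=c["color"]; s=4; c0,r0=205,115
big=cv2.resize(im[r0:r0+130,c0:c0+195],None,fx=s,fy=s,interpolation=cv2.INTER_CUBIC)
def line(org,yaw,pts,col):
    Rz=R.from_euler("z",yaw,degrees=True).as_matrix()
    p=[((proj(K,T,Rz@np.array(q)+org)-[c0,r0])*s).astype(int).tolist() for q in pts]
    cv2.polylines(big,[np.array(p)],False,col,1,cv2.LINE_AA)
so=[.5925,-.187,0]; sy=15
line(so,sy,[[-.08,-.065,.014],[.08,-.065,.014],[.08,.065,.014],[-.08,.065,.014],[-.08,-.065,.014]],(0,255,0))
for y in(-.029,.029): line(so,sy,[[-.029,y,.17],[.056,y,.17]],(0,255,255))
ro=[.586,.2065,0]; ry=-2.5
line(ro,ry,[[-.09,-.056,0],[.11,-.056,0],[.11,.056,0],[-.09,.056,0],[-.09,-.056,0]],(0,255,0))
b=np.array([.5559,.210,.02])
u=np.array([-.435,0,.9])*.08
line(b,ry,[[0,-.045,0],u+[0,-.045,0],u+[0,.045,0],[0,.045,0]],(255,0,255))
cv2.imwrite("pics/ov.png",big)
E
python3 c.py
```

```text
(no output)
```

View pics/ov.png

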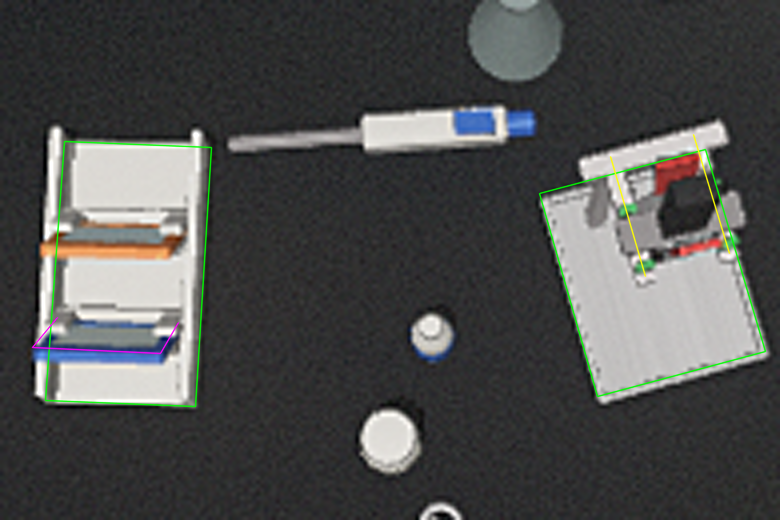

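The overlay fits the stand: yaw about 15°, tray outline and fork arms on their edges. The rack yaw is about -1.5°, and blue is in the near slot, leaning towards the robot. Next I'll get the wrist camera mounting and plan the approach.

```bash
cat >> h.py <<'E'
def go(x,y,z,psi):
    o=bot.get_obs(); Rm=R.from_euler("xyz",o["tcp_rot"],degrees=True).as_matrix()
    d=Rm.T@(np.array([x,y,z])-o["ee_pos"]); y0=o["tcp_rot"][2]
    a=(y0-psi)
    print("t",round(o["time"],2),"pos",o["ee_pos"],"rot",o["tcp_rot"],"q",o["q"],"F",o["wrist_force"],"op",round(o["opening"],4),"gf",round(o["grasp_force"],1))
    print("SHIFT",d,"TURN rad",np.deg2rad(a), "(mod)",np.deg2rad((a+180)%360-180))
E
python3 - <<'E'
from h import *
c=bot.camera("wrist"); print(np.array(c["T_tool_cam"]),c["camera_matrix"])
go(.5925,-.187,.36,105)
E
```

```text
[[-0.0004  0.9488  0.3158  0.0811]
 [ 1.     -0.      0.0012  0.0014]
 [ 0.0011  0.3158 -0.9488 -0.1424]
 [ 0.      0.      0.      1.    ]] [[277.5933   0.     326.7942]
 [  0.     277.5933 194.6639]
 [  0.       0.       1.    ]]
t 1.7 pos [ 0.1962 -0.5138  0.2313] rot [-179.9989   -0.0004   20.8987] q [-69.0988   4.9802  10.0795  95.1004   0.0004  90.0025] F [0.556  0.2434 0.1084] op 0.0854 gf 0.0
SHIFT [ 0.4868 -0.1639 -0.1287] TURN rad -1.4678446649179624 (mod) -1.4678446649179624
```

Emit:
arm_command:
  series:
    - [0.02, 0, -0.04, -0.14]
    - [0.07, -0.02, -0.06, -0.28]
    - [0.11, -0.035, -0.08, -0.42]
    - [0.15, -0.05, -0.1, -0.56]
    - [0.19, -0.065, -0.12, -0.7]

```text
time: 2.2
ee_pos: [0.3515, -0.3839, 0.3523]
tcp_rot: [180.0, 0.0, 61.3]
wrist_force: [0.6, -1.4, 0.7]
opening: 0.085
grasp_force: 0.0
```

```bash
python3 -c "
from h import *
go(.5925,-.187,.36,105)"
```

```text
t 2.2 pos [ 0.3515 -0.3839  0.3523] rot [179.9707   0.0086  61.3194] q [-47.5236   5.7018  24.7705 109.0383   0.0013  71.157 ] F [ 0.5825 -1.4281  0.658 ] op 0.085 gf 0.0
SHIFT [ 0.2884  0.1169 -0.0076] TURN rad -0.7623703236156228 (mod) -0.7623703236156227
```

Emit:
arm_command:
  series:
    - [0.04, 0.016, 0, -0.14]
    - [0.085, 0.034, 0, -0.28]
    - [0.13, 0.052, 0, -0.42]
    - [0.175, 0.07, 0, -0.56]
    - [0.22, 0.088, 0, -0.7]

```text
time: 2.7
ee_pos: [0.5354, -0.2339, 0.3515]
tcp_rot: [180.0, 0.0, 101.5]
wrist_force: [-0.3, -0.8, 0.2]
opening: 0.0855
grasp_force: 0.0
```

```bash
cat > d.py <<'E'
from h import *
c,K,T=cam("wrist"); im=c["color"]; cv2.imwrite("pics/w1.png",im)
for t,z in(("tongs",.170),("handle_mid",.224),("block_grip",.258),("fork_seat",.17)):
    for d in bot.mark_of("wrist",t)[:2]: print(t,d["location"],round(d["confidence"],2),atz(K,T,d["location"],z))
go(.5925,-.187,.36,105)
E
python3 d.py
```

```text
tongs [493.4, 91.1] 0.44 [ 0.6961 -0.1079  0.17  ]
tongs [378.6, 136.7] 0.18 [ 0.5855 -0.1804  0.17  ]
handle_mid [397.5, 152.5] 0.77 [ 0.5965 -0.1874  0.224 ]
block_grip [406.5, 157.6] 0.67 [ 0.5956 -0.1861  0.258 ]
fork_seat [37.4, 197.8] 0.64 [ 0.192  -0.3357  0.17  ]
fork_seat [392.9, 153.5] 0.29 [ 0.6069 -0.1959  0.17  ]
t 2.95 pos [ 0.5341 -0.2354  0.3512] rot [-179.9742   -0.0001  101.1032] q [-23.7806  15.2371  35.6909 110.475   -0.0147  55.1162] F [-0.2584 -0.5339  0.2428] op 0.0851 gf 0.0
SHIFT [ 0.0363  0.0666 -0.0089] TURN rad -0.06801120684958249 (mod) -0.06801120684958226
```

View pics/w1.png

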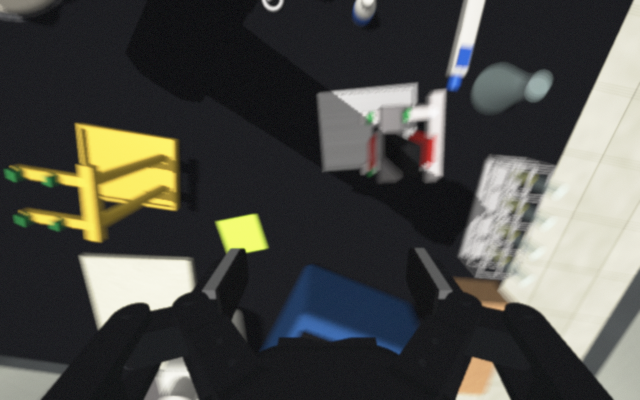

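The wrist view shows the red handles at (372,153) and (427,148), and the block between them, matching the estimate of (0.595, -0.187). I'll go above it.

Emit:
arm_command:
  series:
    - [0.018, 0.034, 0.01, -0.068]
    - [0.036, 0.068, 0.025, -0.068]
    - [0.036, 0.069, 0.045, -0.068]
    - [0.036, 0.069, 0.045, -0.068]
    - [0.036, 0.069, 0.045, -0.068]

```text
time: 3.45
ee_pos: [0.5938, -0.188, 0.3072]
tcp_rot: [-180.0, 0.0, 104.9]
wrist_force: [0.9, -0.1, 0.2]
opening: 0.0852
grasp_force: 0.0
```

```bash
cat > d.py <<'E'
from h import *
c,K,T=cam("wrist"); im=c["color"]; cv2.imwrite("pics/w2.png",im)
for t,z in(("handle_mid",.224),("block_grip",.258),("fork_seat",.17)):
    for d in bot.mark_of("wrist",t)[:1]: print(t,d["location"],round(d["confidence"],2),atz(K,T,d["location"],z))
hsv=cv2.cvtColor(im,cv2.COLOR_BGR2HSV); m=(((hsv[...,0]<8)|(hsv[...,0]>172))&(hsv[...,1]>150)&(hsv[...,2]>70)).astype(np.uint8)
n,l,s,ce=cv2.connectedComponentsWithStats(m)
P=[]
for i in range(1,n):
    if s[i,4]>60: P.append(atz(K,T,ce[i],.23)); print(s[i],ce[i],P[-1])
go(.595,-.187,.205,105)
E
python3 d.py
```

```text
handle_mid [328.1, 200.1] 0.89 [ 0.5948 -0.1877  0.224 ]
block_grip [328.9, 217.0] 0.94 [ 0.5956 -0.1889  0.258 ]
[291 179  18  42 494] [299.0344 199.753 ] [ 0.5706 -0.1916  0.23  ]
[348 179  18  43 521] [357.3378 200.1459] [ 0.618  -0.1794  0.23  ]
t 3.65 pos [ 0.5945 -0.1878  0.308 ] rot [179.885    0.0737 104.9238] q [-17.5272  18.6341  34.8145 106.0438  -0.0004  57.549 ] F [-0.0957  0.3196 -0.0539] op 0.0854 gf 0.0
SHIFT [0.0007 0.0005 0.103 ] TURN rad -0.0013305902787077181 (mod) -0.0013305902787077181
```

View pics/w2.png

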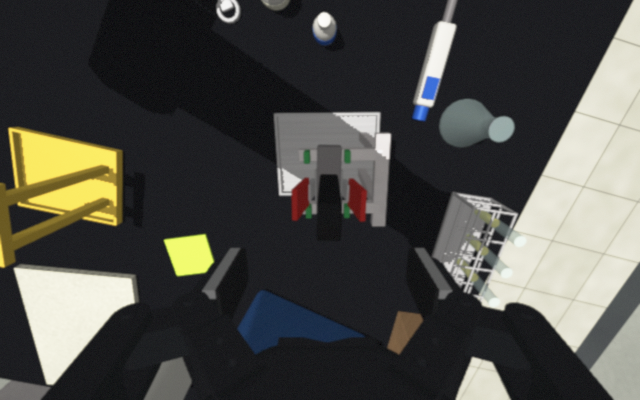

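The handles are centred at (299,200) and (357,200), and the fingers are evenly astride them. Descending.

Emit:
arm_command:
  series:
    - [0, 0, 0.03, 0]
    - [0.001, 0, 0.065, 0]
    - [0.001, 0, 0.09, 0]
    - [0.001, 0, 0.103, 0]
    - [0.001, 0, 0.103, 0]

```text
time: 4.15
ee_pos: [0.5938, -0.1861, 0.202]
tcp_rot: [-179.9, -0.1, 105.0]
wrist_force: [0.2, -0.8, 0.2]
opening: 0.0852
grasp_force: 0.0
```

Emit:
arm_command:
  series:
    - [0, 0, 0, 0]
    - [0, 0, 0, 0]
    - [0, 0, 0, 0]
    - [0, 0, 0, 0]
    - [0, 0, 0, 0]
  hand: 0.03
  grip_force: 42

```text
time: 4.65
ee_pos: [0.5954, -0.1867, 0.2087]
tcp_rot: [179.7, 0.3, 105.0]
wrist_force: [-5.0, -1.0, 20.1]
opening: 0.0386
grasp_force: 42.2
```

Emit:
arm_command:
  series:
    - [0, 0, 0, 0]
    - [0, 0, 0, 0]
    - [0, 0, 0, 0]
    - [0, 0, 0, 0]
    - [0, 0, 0, 0]

```text
time: 5.15
ee_pos: [0.5954, -0.1867, 0.2087]
tcp_rot: [179.7, 0.3, 105.0]
wrist_force: [-4.9, 0.7, 20.4]
opening: 0.0386
grasp_force: 42.2
```

Emit:
arm_command:
  series:
    - [0, 0, -0.01, 0]
    - [0, 0, -0.03, 0]
    - [0, 0, -0.06, 0]
    - [0, 0, -0.09, 0]
    - [0, 0, -0.12, 0]

```text
time: 5.65
ee_pos: [0.5945, -0.1859, 0.3254]
tcp_rot: [179.9, 0.0, 105.0]
wrist_force: [0.3, 0.5, -1.8]
opening: 0.0384
grasp_force: 43.6
```

```bash
python3 -c "
from h import *
go(.515,.13,.33,88.5)"
```

```text
t 5.65 pos [ 0.5945 -0.1859  0.3254] rot [179.9472   0.0289 105.0091] q [-17.3655  19.7675  38.3253 108.4978   0.0039  57.6255] F [ 0.2714  0.5277 -1.8424] op 0.0384 gf 43.6
SHIFT [ 0.3257  0.005  -0.0048] TURN rad 0.28813728018592866 (mod) 0.28813728018592843
```

Emit:
arm_command:
  series:
    - [0.02, 0, 0, 0.05]
    - [0.065, 0.001, 0, 0.1]
    - [0.11, 0.002, 0, 0.16]
    - [0.155, 0.003, 0, 0.22]
    - [0.2, 0.004, 0, 0.288]

```text
time: 6.15
ee_pos: [0.5461, 0.0098, 0.3243]
tcp_rot: [179.9, -0.0, 88.3]
wrist_force: [-0.0, 0.3, -1.8]
opening: 0.0388
grasp_force: 43.6
```

```bash
python3 -c "
from h import *
go(.515,.11,.33,88.5)"
```

```text
t 6.15 pos [0.5461 0.0098 0.3243] rot [179.9296  -0.0094  88.3381] q [  1.0199   7.7709  23.7252 105.8836   0.0061  92.6818] F [-0.0052  0.2887 -1.7501] op 0.0388 gf 43.6
SHIFT [ 0.0993 -0.034  -0.0058] TURN rad -0.002824863016240007 (mod) -0.002824863016240007
```

Emit:
arm_command:
  series:
    - [0.025, -0.005, 0, 0]
    - [0.06, -0.015, 0, 0]
    - [0.09, -0.02, 0, 0]
    - [0.1, -0.02, 0, 0]
    - [0.1, -0.02, 0, 0]

```text
time: 6.65
ee_pos: [0.5294, 0.1098, 0.3239]
tcp_rot: [180.0, -0.0, 88.6]
wrist_force: [0.5, 0.6, -1.3]
opening: 0.0387
grasp_force: 43.6
```

```bash
cat > e.py <<'E'
from h import *
c,K,T=cam("wrist"); im=c["color"]; cv2.imwrite("pics/w3.png",im); np.savez("w3.npz",im=im,K=K,T=T)
for t,z in(("cassette",.008),("other_cassette",.008),("rack",.0),("jaw_mid",.22)):
    for d in bot.mark_of("wrist",t)[:2]: print(t,d["location"],round(d["confidence"],2),atz(K,T,d["location"],z))
go(.515,.2,.33,88.5)
E
python3 e.py
```

```text
cassette [341.2, 88.7] 0.75 [0.5546 0.2095 0.008 ]
other_cassette [389.9, 89.1] 0.56 [0.6298 0.2071 0.008 ]
rack [361.1, 94.1] 0.76 [0.5863 0.2011 0.    ]
t 6.9 pos [0.5296 0.1077 0.3233] rot [179.9993   0.0105  88.4287] q [ 11.5009   6.9617  22.7209 105.7609  -0.0104 103.0722] F [ 0.6662  0.1399 -0.7275] op 0.0383 gf 43.6
SHIFT [ 0.0919 -0.0171 -0.0067] TURN rad -0.0012446394162238309 (mod) -0.0012446394162235828
```

View pics/w3.png

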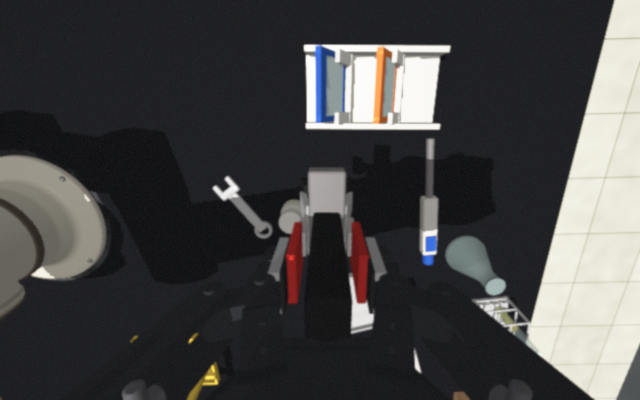

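The wrist view shows the blue cassette's top strip at columns 317–328, rows 47–121, the orange one at columns 376–390, and the tongs held with the handles squeezed. I'll fit the blue top edge.

```bash
cat > f.py <<'E'
from h import *
z=np.load("w3.npz"); im,K,T=z["im"],z["K"],z["T"]
hsv=cv2.cvtColor(im,cv2.COLOR_BGR2HSV)
for name,lo,hi in(("blue",105,130),("orange",5,22)):
    m=(hsv[...,0]>lo)&(hsv[...,0]<hi)&(hsv[...,1]>140)&(hsv[...,2]>70); m[:40]=0; m[130:]=0; m[:,:310]=0; m[:,400:]=0
    r,c=np.nonzero(m); print(name,r.min(),r.max(),c.min(),c.max())
    L=[];Rr=[]
    for row in range(r.min()+4,r.max()-3):
        cc=np.nonzero(m[row])[0]
        cc=cc[cc<cc.min()+20] if len(cc) else cc
        if len(cc): L.append([cc.min()-.5,row]); Rr.append([cc.max()+.5,row])
    for nm,E in(("L",L),("R",Rr)):
        p=np.polyfit([e[1] for e in E],[e[0] for e in E],1)
        for zz in(.075,.080):
            a=atz(K,T,[np.polyval(p,r.min()),r.min()],zz); b=atz(K,T,[np.polyval(p,r.max()),r.max()],zz)
            print(nm,zz,a[:2],b[:2],"mid",(a+b)[:2]/2,"len",np.linalg.norm(a-b),"yaw",np.degrees(np.arctan2(-(a-b)[0],(a-b)[1])))
E
python3 f.py
```

```text
blue 47 121 315 344
L 0.075 [0.5192 0.2566] [0.5178 0.1661] mid [0.5185 0.2114] len 0.09046577508982281 yaw -0.9151906191156379
L 0.08 [0.5194 0.2557] [0.518  0.1664] mid [0.5187 0.2111] len 0.08930985901579959 yaw -0.9151906191156263
R 0.075 [0.5344 0.2562] [0.5284 0.1659] mid [0.5314 0.211 ] len 0.09054210320746625 yaw -3.7641180958952187
R 0.08 [0.5343 0.2554] [0.5285 0.1662] mid [0.5314 0.2108] len 0.08938521185966691 yaw -3.7641180958952094
orange 48 122 374 390
L 0.075 [0.5973 0.2536] [0.5958 0.1629] mid [0.5966 0.2082] len 0.09066590915183137 yaw -0.9860694515356961
L 0.08 [0.5965 0.2527] [0.595  0.1633] mid [0.5957 0.208 ] len 0.0895074358877658 yaw -0.9860694515357593
R 0.075 [0.6092 0.2533] [0.6049 0.1627] mid [0.607 0.208] len 0.09068985147164171 yaw -2.7308999111114245
R 0.08 [0.6082 0.2525] [0.6039 0.163 ] mid [0.6061 0.2077] len 0.0895310722873285 yaw -2.7308999111114054
```

```bash
python3 -c "
from h import *
go(.5255,.212,.215,88.3)"
```

```text
t 6.9 pos [0.5296 0.1077 0.3233] rot [179.9993   0.0105  88.4287] q [ 11.5009   6.9617  22.7209 105.7609  -0.0104 103.0722] F [ 0.6662  0.1399 -0.7275] op 0.0383 gf 43.6
SHIFT [ 0.1042 -0.0069  0.1083] TURN rad 0.002246019087764878 (mod) 0.002246019087764878
```

Emit:
arm_command:
  series:
    - [0.025, -0.003, 0, 0]
    - [0.065, -0.005, 0, 0.002]
    - [0.095, -0.007, 0.03, 0.002]
    - [0.103, -0.007, 0.07, 0.002]
    - [0.103, -0.007, 0.108, 0.002]

```text
time: 7.4
ee_pos: [0.5252, 0.2126, 0.2137]
tcp_rot: [180.0, -0.0, 88.4]
wrist_force: [0.5, 0.1, -1.5]
opening: 0.0388
grasp_force: 43.6
```

```bash
cat > g.py <<'E'
from h import *
c,K,T=cam("wrist"); im=c["color"]; cv2.imwrite("pics/w4.png",im)
c2,K2,T2=cam("scene"); 
for d in bot.mark_of("scene","jaw_mid")[:2]: print(d, proj(K2,T2,[.5255,.211,.115]))
a=c2["color"][225:345,330:490]
np.savez("s4.npz",K=K2,T=T2)
big=cv2.resize(a,None,fx=2.5,fy=2.5,interpolation=cv2.INTER_CUBIC)
w=cv2.resize(im,(400,250)); w=cv2.copyMakeBorder(w,0,big.shape[0]-250,0,0,cv2.BORDER_CONSTANT)
cv2.imwrite("pics/m4.png",np.hstack([big,w]))
go(.5255,.212,.1665,88.3)
E
python3 g.py
```

```text
{'location': [417.8, 269.2], 'confidence': 0.73} [419.6223 264.7034]
t 7.55 pos [0.524  0.2108 0.2134] rot [-179.7513    0.1133   88.3499] q [ 21.9174   6.9652  10.2465  93.5545  -0.0044 113.5678] F [ 0.1483  0.0321 -0.7743] op 0.0386 gf 43.6
SHIFT [0.0013 0.0017 0.0469] TURN rad 0.0008705057794336015 (mod) 0.0008705057794338495
```

View pics/m4.png

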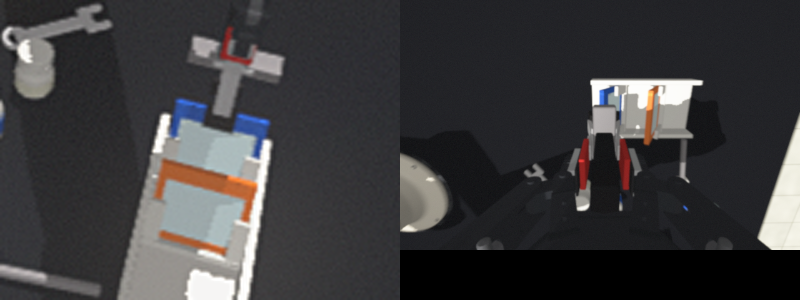

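The jaws are above the middle of the blue top edge: arm at (228,95), blue spanning columns 175–268 in the crop. Descending.

Emit:
arm_command:
  series:
    - [0.001, 0.001, 0.01, 0]
    - [0.001, 0.001, 0.022, 0]
    - [0.001, 0.001, 0.034, 0]
    - [0.001, 0.001, 0.047, 0]
    - [0.001, 0.001, 0.047, 0]

```text
time: 8.05
ee_pos: [0.5269, 0.2127, 0.1669]
tcp_rot: [179.9, 0.0, 88.4]
wrist_force: [4.2, -0.0, -0.4]
opening: 0.0388
grasp_force: 43.3
```

```bash
cat > g.py <<'E'
from h import *
c2,K2,T2=cam("scene"); 
a=c2["color"][225:345,330:490]
cv2.imwrite("pics/m5.png",cv2.resize(a,None,fx=5,fy=5,interpolation=cv2.INTER_CUBIC))
go(.5255,.212,.1665,88.3)
E
python3 g.py
```

```text
t 8.1 pos [0.5268 0.2127 0.1675] rot [179.9203   0.02    88.3801] q [ 22.0146   6.5493   4.7153  88.1011  -0.0503 113.6345] F [ 2.8659 -0.3197 -1.9939] op 0.0389 gf 43.4
SHIFT [-0.0007 -0.0012  0.001 ] TURN rad 0.0013987138810769664 (mod) 0.0013987138810772144
```

View pics/m5.png

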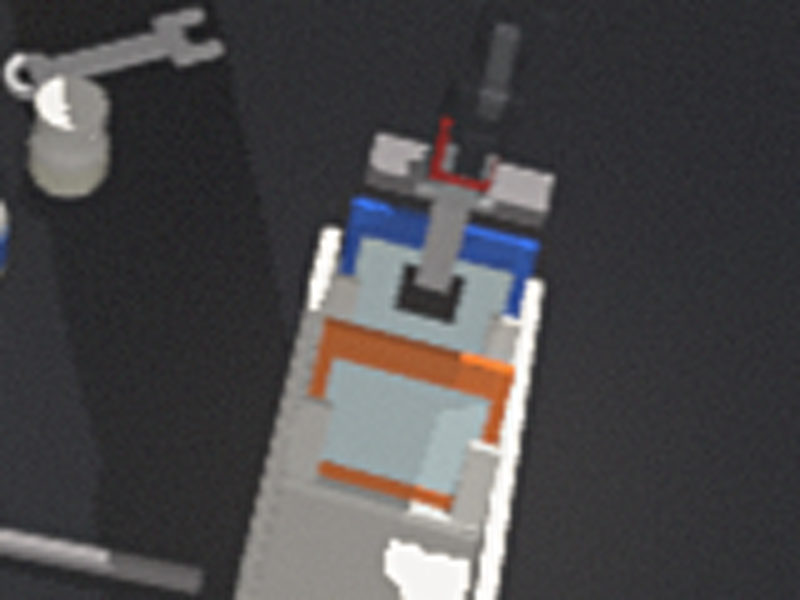

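The near (+x) jaw pad is in front of the pane at (428,290), with the pane between the pads and the crossbar above it. I'll release in stages and follow the lean.

Emit:
arm_command:
  series:
    - [0, 0, 0, 0]
    - [0, 0, 0, 0]
    - [0, 0, 0, 0]
    - [0, -0.004, 0, 0]
    - [0, -0.008, 0, 0]
  hand: 0.05

```text
time: 8.6
ee_pos: [0.5178, 0.2131, 0.1683]
tcp_rot: [180.0, 0.0, 88.4]
wrist_force: [3.9, 0.2, -2.0]
opening: 0.05
grasp_force: 10.2
```

Emit:
arm_command:
  series:
    - [0, 0, 0, 0]
    - [0, -0.004, 0, 0]
    - [0, -0.01, 0, 0]
    - [0, -0.015, 0, 0]
    - [0, -0.02, 0, 0]
  hand: 0.0854

```text
time: 9.1
ee_pos: [0.4976, 0.2137, 0.1685]
tcp_rot: [180.0, -0.0, 88.4]
wrist_force: [-1.4, -0.1, -0.2]
opening: 0.0854
grasp_force: 0.0
```

Emit:
arm_command:
  series:
    - [0, -0.004, 0, 0]
    - [0, -0.009, 0, 0]
    - [0, -0.015, 0, 0]
    - [0, -0.021, 0, 0]
    - [0, -0.021, 0, 0]

```text
time: 9.6
ee_pos: [0.4764, 0.2143, 0.1685]
tcp_rot: [180.0, -0.0, 88.4]
wrist_force: [1.7, 0.3, -0.6]
opening: 0.0853
grasp_force: 0.0
```

```bash
cat > g.py <<'E'
from h import *
c2,K2,T2=cam("scene"); c,K,T=cam("wrist")
a=cv2.resize(c2["color"][205:345,330:490],None,fx=2.5,fy=2.5,interpolation=cv2.INTER_CUBIC)
w=cv2.copyMakeBorder(cv2.resize(c["color"],(400,250)),0,a.shape[0]-250,0,0,cv2.BORDER_CONSTANT)
cv2.imwrite("pics/m6.png",np.hstack([a,w]))
for t in ("handle_mid","block_grip"):
    for nm,k,tt in(("scene",K2,T2),("wrist",K,T)):
        print(t,nm,[(d["location"],round(d["confidence"],2)) for d in bot.mark_of(nm,t)[:2]])
ax=np.array([-.435,.013,.9]); 
J=np.array([.522,.211,.077])-ax*.015
for s in(116,150): print(s,J+ax*s/1000,proj(K2,T2,J+ax*s/1000),proj(K,T,J+ax*s/1000))
go(.5255,.212,.1665,88.3)
E
python3 g.py
```

```text
handle_mid scene [([423.5, 235.3], 0.88), ([412.6, 296.1], 0.33)]
handle_mid wrist [([328.6, 253.1], 0.86)]
block_grip scene [([427.4, 223.3], 0.7)]
block_grip wrist [([294.7, 281.4], 0.87)]
116 [0.4781 0.2123 0.1679] [426.2259 236.2385] [328.5512 250.7847]
150 [0.4633 0.2128 0.1985] [429.3992 223.2809] [297.9312 283.2294]
t 9.9 pos [0.4772 0.2142 0.1682] rot [-179.9985    0.0017   88.3912] q [ 24.1793   0.4556  -1.6033  87.9432  -0.0008 115.7882] F [ 0.3683 -0.3752 -0.2996] op 0.0852 gf 0.0
SHIFT [-0.0009  0.0483  0.0017] TURN rad 0.0015913652895234763 (mod) 0.0015913652895237244
```

View pics/m6.png

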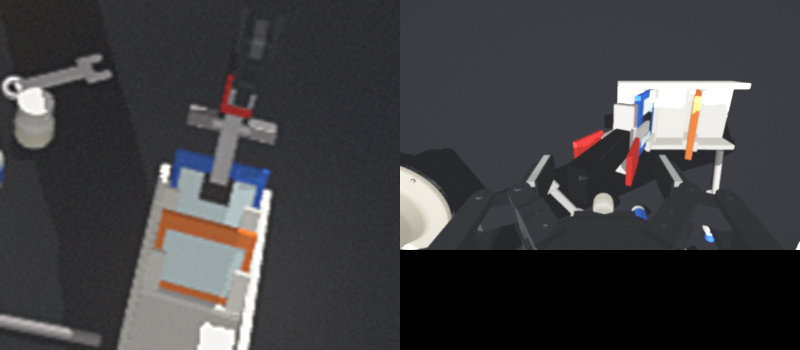

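The tongs have settled flush on the pane, leaning with it. The handle and block marks at (423,235) and (427,223) in the scene view match the prediction. Now rise and turn the gripper 90° to take the block.

Emit:
arm_command:
  series:
    - [0, 0, -0.015, 0]
    - [0, 0, -0.035, 0]
    - [0, 0, -0.06, 0]
    - [0, 0, -0.085, 0]
    - [0, 0, -0.09, -0.05]

```text
time: 10.4
ee_pos: [0.4778, 0.2145, 0.2612]
tcp_rot: [179.8, -0.1, 91.3]
wrist_force: [0.2, -0.5, -0.2]
opening: 0.0852
grasp_force: 0.0
```

Emit:
arm_command:
  series:
    - [0, -0.003, 0, -0.14]
    - [0, -0.006, 0, -0.28]
    - [0, -0.009, 0, -0.43]
    - [0, -0.012, 0, -0.58]
    - [0, -0.014, 0, -0.73]

```text
time: 10.9
ee_pos: [0.463, 0.214, 0.2582]
tcp_rot: [-180.0, -0.0, 133.4]
wrist_force: [0.8, 0.4, -0.5]
opening: 0.0855
grasp_force: 0.0
```

Emit:
arm_command:
  series:
    - [0, 0, 0, -0.15]
    - [0, 0, 0, -0.3]
    - [0, 0, 0, -0.45]
    - [0, 0, 0, -0.6]
    - [0, 0, 0, -0.75]

```text
time: 11.4
ee_pos: [0.4632, 0.2139, 0.2582]
tcp_rot: [-180.0, -0.0, 176.4]
wrist_force: [-0.1, 0.1, -0.1]
opening: 0.0854
grasp_force: 0.0
```

```bash
cat > i.py <<'E'
from h import *
c2,K2,T2=cam("scene"); c,K,T=cam("wrist"); rs=[]
for t,p in (("block_grip",[.4633,.2128,.1985]),("handle_mid",[.4781,.2123,.1679])):
    w=bot.mark_of("wrist",t)[:1]; s=bot.mark_of("scene",t)[:1]
    print(t,[(d["location"],round(d["confidence"],2)) for d in w+s],"pred",proj(K,T,p),proj(K2,T2,p))
    if w: print(atz(K,T,w[0]["location"],p[2]))
    if w and s: print(tri([ray(K,T,w[0]["location"]),ray(K2,T2,s[0]["location"])]))
cv2.imwrite("pics/m7.png",c["color"])
go(.4633,.2128,.1795,178.3)
E
python3 i.py
```

```text
block_grip [([328.4, 207.9], 0.91), ([432.7, 223.6], 0.98)] pred [326.8224 211.3101] [429.4172 223.2921]
[0.4605 0.2142 0.1985]
[0.4611 0.2173 0.1977]
handle_mid [([324.9, 214.2], 0.89), ([426.9, 238.8], 0.72)] pred [327.1093 213.9294] [426.2189 236.2477]
[0.4783 0.2103 0.1679]
[0.4807 0.2127 0.1625]
t 11.7 pos [0.4631 0.2139 0.2582] rot [-179.9979   -0.0028  175.8581] q [24.7966  0.1795  8.1217 97.9457 -0.0005 28.9385] F [-0.0823  0.1862 -0.0663] op 0.0854 gf 0.0
SHIFT [-0.0003 -0.0011  0.0787] TURN rad -0.0426186658399177 (mod) -0.0426186658399177
```

Emit:
arm_command:
  series:
    - [0, 0, 0.02, -0.02]
    - [0.001, 0, 0.045, -0.04]
    - [0.001, 0, 0.068, -0.042]
    - [0.001, 0, 0.079, -0.042]
    - [0.001, 0, 0.079, -0.042]

```text
time: 12.2
ee_pos: [0.4614, 0.2137, 0.178]
tcp_rot: [-179.9, -0.1, 178.4]
wrist_force: [-0.3, -0.8, -0.2]
opening: 0.0852
grasp_force: 0.0
```

Emit:
arm_command:
  series:
    - [0, 0, 0, 0]
    - [0, 0, 0, 0]
    - [0, 0, 0, 0]
    - [0, 0, 0, 0]
    - [0, 0, 0, 0]
  hand: 0.02
  grip_force: 60

```text
time: 12.7
ee_pos: [0.4622, 0.2141, 0.18]
tcp_rot: [180.0, 0.1, 178.5]
wrist_force: [-1.2, -1.2, 4.3]
opening: 0.0291
grasp_force: 62.5
```

Emit:
arm_command:
  series:
    - [0, 0, 0, 0]
    - [0, 0, 0, 0]
    - [0, 0, 0, 0]
    - [0, 0, 0, 0]
    - [0, 0, 0, 0]

```text
time: 13.2
ee_pos: [0.4621, 0.214, 0.1799]
tcp_rot: [180.0, 0.0, 178.5]
wrist_force: [-2.1, -0.8, 5.1]
opening: 0.0293
grasp_force: 62.6
```

Emit:
arm_command:
  series:
    - [0.0022, 0, -0.0045, 0]
    - [0.0065, 0, -0.0135, 0]
    - [0.011, 0, -0.0225, 0]
    - [0.0155, 0, -0.0315, 0]
    - [0.02, 0, -0.0405, 0]

```text
time: 13.7
ee_pos: [0.4413, 0.2146, 0.2207]
tcp_rot: [180.0, -0.0, 178.5]
wrist_force: [0.1, -0.4, -3.4]
opening: 0.0293
grasp_force: 61.7
```

Emit:
arm_command:
  series:
    - [0.0045, 0, -0.009, 0]
    - [0.009, 0, -0.018, 0]
    - [0.0135, 0, -0.027, 0]
    - [0.018, 0, -0.036, 0]
    - [0.02, 0, -0.06, 0]

```text
time: 14.2
ee_pos: [0.421, 0.2149, 0.2792]
tcp_rot: [-179.9, -0.1, 178.5]
wrist_force: [0.8, -0.4, -1.7]
opening: 0.0291
grasp_force: 61.7
```

```bash
cat > j.py <<'E'
from h import *
c2,K2,T2=cam("scene"); c,K,T=cam("wrist")
a=cv2.resize(c2["color"][165:345,330:490],None,fx=2.5,fy=2.5,interpolation=cv2.INTER_CUBIC)
w=cv2.copyMakeBorder(cv2.resize(c["color"],(400,250)),0,a.shape[0]-250,0,0,cv2.BORDER_CONSTANT)
cv2.imwrite("pics/m8.png",np.hstack([a,w]))
s={}
for t in("jaw_mid","block_grip","tongs","cassette"):
    s[t]=[(d["location"],round(d["confidence"],2)) for d in bot.mark_of("scene",t)[:2]]; print(t,s[t])
go(.4633,.2128,.3,178.3)
E
python3 j.py
```

```text
jaw_mid [([423.7, 244.5], 0.69)]
block_grip [([439.8, 184.0], 0.68)]
tongs [([429.1, 216.8], 0.62)]
cassette [([422.8, 259.6], 0.97)]
t 14.5 pos [0.422  0.215  0.2787] rot [-179.9654   -0.0631  178.4617] q [ 27.0022  -4.0528   6.3256 100.4504  -0.0003  28.5405] F [ 0.2135 -0.1453 -3.2426] op 0.0288 gf 61.7
SHIFT [-0.0414 -0.0011 -0.0213] TURN rad 0.002821799175031917 (mod) 0.002821799175031917
```

View pics/m8.png

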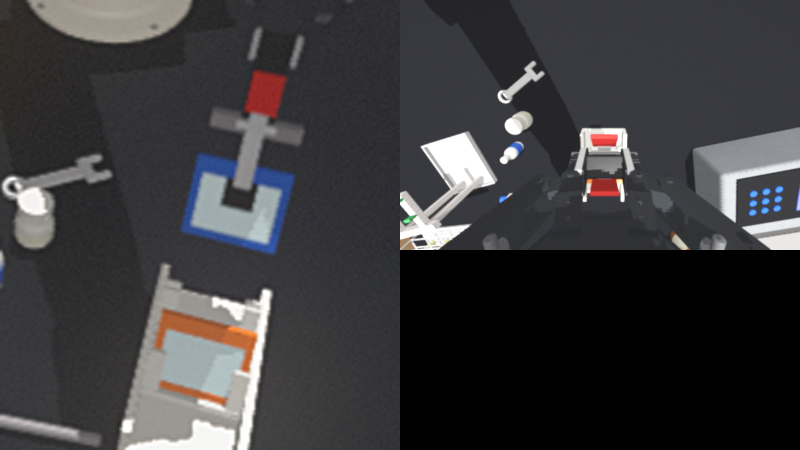

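The blue cassette hangs in the jaws clear of the rack (centre (238,203) in the crop) and the orange one is undisturbed. I'll fit the tilt now.

```bash
python3 - <<'E'
from h import *
c2,K2,T2=cam("scene"); B=np.array([.422,.215,.299])
print("block",proj(K2,T2,B))
for th in(0,10,20,26):
    t=np.radians(th); ax=np.array([np.sin(t),0,-np.cos(t)])
    print(th,"jaw",proj(K2,T2,B+ax*.150),"tongs",proj(K2,T2,B+ax*.088),"cass",proj(K2,T2,B+ax*.222))
E
```

```text
block [440.4393 180.589 ]
0 jaw [428.3456 225.5724] tongs [433.0371 208.1223] cass [423.3639 244.1024]
10 jaw [427.4179 232.2663] tongs [432.5275 211.988 ] cass [421.9088 254.1297]
20 jaw [426.8223 237.7667] tongs [432.2365 215.0324] cass [420.8791 262.722 ]
26 jaw [426.6399 240.4046] tongs [432.1739 216.4166] cass [420.4919 267.054 ]
```

Emit:
arm_command:
  series:
    - [0, 0, 0, 0]
    - [0, 0, -0.01, 0]
    - [0, 0, -0.02, 0]
    - [0, 0, -0.03, 0]
    - [0, 0, -0.03, 0]
  grip_force: 25

```text
time: 15.05
ee_pos: [0.4225, 0.2153, 0.3118]
tcp_rot: [179.9, 0.1, 178.5]
wrist_force: [0.2, -0.6, -1.7]
opening: 0.0288
grasp_force: 61.7
```

```bash
cat > k.py <<'E'
from h import *
import sys
o=bot.get_obs(); c2,K2,T2=cam("scene"); B=o["ee_pos"]+[0,0,.019]
h=np.radians(o["tcp_rot"][2]-180)
obs={t:bot.mark_of("scene",t)[:1] for t in("block_grip","tongs","jaw_mid","cassette")}
for t,d in obs.items(): print(t,[(x["location"],round(x["confidence"],2)) for x in d])
for th in(0,10,20,26):
    t=np.radians(th); ax=np.array([np.sin(t)*np.cos(h),np.sin(t)*np.sin(h),-np.cos(t)])
    print(th,*[proj(K2,T2,B+ax*l) for l in(0,.088,.150,.222)])
go(*map(float,sys.argv[1:]))
E
python3 k.py .44 0 .31 100
```

```text
block_grip [([352.1, 237.4], 0.69)]
tongs [([434.3, 207.5], 0.81)]
jaw_mid [([428.0, 233.1], 0.68)]
cassette [([425.5, 252.1], 0.85)]
0 [443.4729 169.8928] [435.7086 198.7356] [430.8    216.9705] [425.5978 236.2956]
10 [443.4729 169.8928] [435.042  202.5449] [429.609  223.5862] [423.7619 246.2313]
20 [443.4729 169.8928] [434.6045 205.4975] [428.7618 228.9547] [422.3582 254.6639]
26 [443.4729 169.8928] [434.461  206.8099] [428.4369 231.4875] [421.7536 258.8657]
t 15.3 pos [0.422  0.2151 0.3094] rot [-179.9832   -0.0301  178.4639] q [ 27.0044  -2.8942  10.9439 103.8726  -0.0004  28.5405] F [-0.1054 -0.0256 -2.3505] op 0.0291 gf 61.7
SHIFT [-0.0238 -0.2145 -0.0005] TURN rad 1.3694534132522798 (mod) 1.3694534132522798
```

The tilt is about 24° and stable. I'll carry it over at a safe height, turning so the cassette's foot points to the stand's open end.

Emit:
arm_command:
  series:
    - [-0.003, -0.01, 0, 0.1]
    - [-0.007, -0.03, 0, 0.25]
    - [-0.012, -0.06, 0, 0.4]
    - [-0.016, -0.09, 0, 0.55]
    - [-0.02, -0.12, 0, 0.7]

```text
time: 15.8
ee_pos: [0.4387, 0.0936, 0.3094]
tcp_rot: [-180.0, -0.0, 138.0]
wrist_force: [0.6, -0.4, -2.4]
opening: 0.0286
grasp_force: 61.7
```

```bash
python3 -c "
from h import *
go(.455,-.04,.31,96)"
```

```text
t 15.8 pos [0.4387 0.0936 0.3094] rot [-179.9788   -0.0165  138.0299] q [ 12.0382  -6.2485   7.8193 104.0946   0.0009  54.0083] F [ 0.6499 -0.3997 -2.4002] op 0.0286 gf 61.7
SHIFT [-0.1014 -0.0884 -0.0006] TURN rad 0.7335604630966864 (mod) 0.7335604630966864
```

Emit:
arm_command:
  series:
    - [-0.02, -0.018, 0, 0.145]
    - [-0.04, -0.036, 0, 0.29]
    - [-0.06, -0.053, 0, 0.435]
    - [-0.08, -0.07, 0, 0.58]
    - [-0.1, -0.088, 0, 0.73]

```text
time: 16.3
ee_pos: [0.455, -0.0387, 0.3095]
tcp_rot: [-180.0, -0.0, 96.2]
wrist_force: [0.4, 0.1, -3.3]
opening: 0.0284
grasp_force: 61.7
```

```bash
python3 -c "
from h import *
go(.47,-.16,.31,54)"
```

```text
t 16.3 pos [ 0.455  -0.0387  0.3095] rot [-179.9846   -0.0076   96.1878] q [ -4.8595  -5.1775   8.8047 103.9988   0.0045  78.9528] F [ 0.4268  0.1128 -3.315 ] op 0.0284 gf 61.7
SHIFT [-0.1222  0.0018 -0.0005] TURN rad 0.7363155697965188 (mod) 0.736315569796519
```

Emit:
arm_command:
  series:
    - [-0.024, 0, 0, 0.145]
    - [-0.048, 0, 0, 0.29]
    - [-0.073, 0, 0, 0.435]
    - [-0.098, 0, 0, 0.58]
    - [-0.122, -0.005, 0, 0.73]

```text
time: 16.8
ee_pos: [0.4642, -0.1604, 0.3092]
tcp_rot: [-180.0, 0.0, 54.4]
wrist_force: [-0.4, -0.1, -2.0]
opening: 0.0292
grasp_force: 61.7
```

```bash
python3 -c "
from h import *
go(.4835,-.2165,.31,15)"
```

```text
t 16.8 pos [ 0.4642 -0.1604  0.3092] rot [-179.9658    0.0049   54.3597] q [-19.0717  -0.5422  13.2101 103.7864   0.005  106.5686] F [-0.3907 -0.0503 -1.9957] op 0.0292 gf 61.7
SHIFT [-0.0343  0.0484 -0.0008] TURN rad 0.6869561013294965 (mod) 0.6869561013294965
```

Emit:
arm_command:
  series:
    - [-0.01, 0.01, 0, 0.14]
    - [-0.02, 0.02, 0, 0.28]
    - [-0.03, 0.035, 0, 0.42]
    - [-0.034, 0.045, 0, 0.56]
    - [-0.034, 0.048, 0, 0.687]

```text
time: 17.3
ee_pos: [0.4838, -0.2159, 0.3089]
tcp_rot: [-180.0, 0.0, 15.0]
wrist_force: [0.3, -0.4, -2.5]
opening: 0.0286
grasp_force: 61.7
```

Emit:
arm_command:
  series:
    - [0, 0, 0.01, 0]
    - [0, 0, 0.025, 0]
    - [0, 0, 0.04, 0]
    - [0, 0, 0.05, 0]
    - [0, 0, 0.05, 0]

```text
time: 17.8
ee_pos: [0.4829, -0.2144, 0.258]
tcp_rot: [-179.9, 0.1, 15.5]
wrist_force: [-0.6, -0.0, -1.9]
opening: 0.029
grasp_force: 61.7
```

```bash
cat > l.py <<'E'
from h import *
o=bot.get_obs(); c,K,T=cam("wrist"); c2,K2,T2=cam("scene"); c3,K3,T3=cam("top")
for n,k,t in(("scene",K2,T2),("top",K3,T3),("wrist",K,T)):
    for nm in("tongs","fork_seat","jaw_mid"):
        print(n,nm,[(d["location"],round(d["confidence"],2)) for d in bot.mark_of(n,nm)[:3]])
u=np.array([np.cos(np.radians(14.8)),np.sin(np.radians(14.8)),0]); B=o["ee_pos"]+[0,0,.019]; t=np.radians(24)
org=B-np.cos(t)*.088*np.array([0,0,1])-u*np.sin(t)*.088
S=np.array([.594,-.187,.17])
print("pred org",org,proj(K2,T2,org),proj(K3,T3,org),proj(K,T,org)); print("pred seat",proj(K2,T2,S),proj(K3,T3,S),proj(K,T,S))
a=cv2.resize(c2["color"][170:310,190:340],None,fx=2.66,fy=2.66,interpolation=cv2.INTER_CUBIC)
w=cv2.copyMakeBorder(cv2.resize(c["color"],(400,250)),0,a.shape[0]-250,0,0,cv2.BORDER_CONSTANT)
cv2.imwrite("pics/m9.png",np.hstack([a,w]))
P=S+u*.036
go(P[0],P[1],.26,14.8)
E
python3 l.py
```

```text
scene tongs [([260.1, 182.1], 0.56)]
scene fork_seat [([252.0, 234.9], 0.74), ([260.8, 133.2], 0.72), ([262.3, 274.9], 0.54)]
scene jaw_mid [([263.3, 193.0], 0.95), ([328.0, 281.5], 0.47)]
top tongs []
top fork_seat [([374.1, 172.5], 0.82), ([436.1, 325.9], 0.8)]
top jaw_mid []
wrist tongs [([326.5, 258.7], 0.86)]
wrist fork_seat [([331.2, 53.3], 0.81)]
wrist jaw_mid []
pred org [ 0.4483 -0.2236  0.1966] [261.8499 185.3961] [390.3507 223.3359] [325.0248 250.6714]
pred seat [253.9162 234.7783] [373.8419 170.4285] [329.748   55.2714]
t 18.4 pos [ 0.4836 -0.2149  0.2599] rot [179.9945  -0.006   15.3443] q [-23.9606   2.8294  11.0145  98.1769  -0.0004 140.6952] F [-0.6897  0.5593 -2.1264] op 0.029 gf 61.7
SHIFT [ 0.1499  0.0027 -0.0001] TURN rad 0.009499263656830868 (mod) 0.009499263656830991
```

View pics/m9.png

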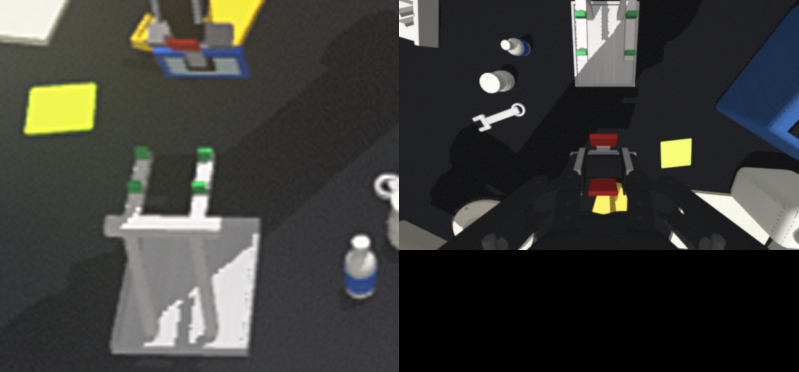

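The cassette hangs over the open end, and the fork with its green lips is ahead. The seat mark agrees with the model within 2 px. The tilt leaves little vertical room, so I'll ease the grip to let the tongs swing upright. I've used all my picture views (11, one over the limit), so from here I'm working by numbers only.

Emit:
arm_command:
  series:
    - [0, 0, 0, 0]
    - [0, 0, 0, 0]
    - [0, 0, 0, 0]
    - [0, 0, 0, 0]
    - [0, 0, 0, 0]
  hand: 0.024
  grip_force: 20

```text
time: 18.9
ee_pos: [0.4835, -0.2149, 0.2598]
tcp_rot: [180.0, 0.0, 15.3]
wrist_force: [0.2, 0.2, -2.7]
opening: 0.0287
grasp_force: 61.7
```

```bash
cat > n.py <<'E'
from h import *
o=bot.get_obs(); c,K,T=cam("wrist"); c2,K2,T2=cam("scene")
D={}
for n,nm in(("scene","tongs"),("scene","jaw_mid"),("scene","cassette"),("scene","handle_mid"),("wrist","tongs"),("wrist","handle_mid"),("wrist","block_grip"),("wrist","cassette")):
    r=bot.mark_of(n,nm)[:1]; D[n,nm]=r[0]["location"] if r else None; print(n,nm,[(d["location"],round(d["confidence"],2)) for d in r])
u=np.array([np.cos(np.radians(14.8)),np.sin(np.radians(14.8)),0]); 
for dz in(.019,.025):
  B=o["ee_pos"]+[0,0,dz]
  for th in(0,12,20,24,28):
    t=np.radians(th); ax=-np.cos(t)*np.array([0,0,1])-u*np.sin(t)
    print(dz,th,"S tongs",proj(K2,T2,B+ax*.088),"jaw",proj(K2,T2,B+ax*.15),"cass",proj(K2,T2,B+ax*.217),"hand",proj(K2,T2,B+ax*.034),"W tongs",proj(K,T,B+ax*.088),"hand",proj(K,T,B+ax*.034))
go(.629,-.178,.26,14.8)
E
python3 n.py
```

```text
scene tongs [([259.4, 183.6], 0.88)]
scene jaw_mid [([408.6, 319.0], 0.72)]
scene cassette [([267.3, 195.9], 0.73)]
scene handle_mid [([256.8, 176.6], 0.65)]
wrist tongs [([324.4, 256.6], 0.69)]
wrist handle_mid [([327.8, 260.9], 0.7)]
wrist block_grip [([327.2, 263.4], 0.98)]
wrist cassette []
0.019 0 S tongs [259.9751 196.397 ] jaw [262.3352 213.3763] cass [264.6855 230.2857] hand [257.7565 180.435 ] W tongs [325.3886 207.2492] hand [324.879  237.9865]
0.019 12 S tongs [260.8533 191.0828] jaw [263.7212 204.4316] cass [266.538  217.5426] hand [258.1205 178.3624] W tongs [325.2084 228.6955] hand [324.7926 248.5249]
0.019 20 S tongs [261.3281 187.1033] jaw [264.4643 197.861 ] cass [267.5233 208.3535] hand [258.3188 176.7811] W tongs [325.0775 243.3754] hand [324.7271 255.9063]
0.019 24 S tongs [261.53   185.0073] jaw [264.7795 194.4295] cass [267.94   203.5938] hand [258.4034 175.9414] W tongs [325.0087 250.8437] hand [324.6921 259.6803]
0.019 28 S tongs [261.7074 182.8516] jaw [265.0562 190.9162] cass [268.3058 198.7418] hand [258.4778 175.0739] W tongs [324.9377 258.4048] hand [324.
[... 399 characters left out ...]
14] cass [267.3381 206.8721] hand [258.0662 174.9319] W tongs [325.0256 246.9455] hand [324.6471 261.0199]
0.025 24 S tongs [261.3019 183.2781] jaw [264.575  192.8231] cass [267.7572 202.1033] hand [258.1514 174.0905] W tongs [324.955  254.6091] hand [324.6109 264.924 ]
0.025 28 S tongs [261.4805 181.1173] jaw [264.8534 189.3018] cass [268.1251 197.2407] hand [258.2263 173.2209] W tongs [324.8819 262.3761] hand [324.5732 268.8804]
t 19.4 pos [ 0.4835 -0.2149  0.2598] rot [-179.9983   -0.0007   15.3419] q [-23.9595   2.8272  11.0008  98.1742   0.0017 140.6986] F [ 0.2933 -0.1197 -2.3494] op 0.0289 gf 61.7
SHIFT [ 0.15    0.0029 -0.0002] TURN rad 0.009457867860244749 (mod) 0.009457867860244686
```

Emit:
arm_command:
  series:
    - [0, 0.002, 0.008, 0.009]
    - [0.01, 0.003, 0.008, 0.009]
    - [0.025, 0.003, 0.008, 0.009]
    - [0.045, 0.003, 0.008, 0.009]
    - [0.065, 0.003, 0.008, 0.009]

```text
time: 19.9
ee_pos: [0.5482, -0.2003, 0.2514]
tcp_rot: [-180.0, 0.0, 14.8]
wrist_force: [-0.1, 0.5, -2.3]
opening: 0.0289
grasp_force: 61.7
```

```bash
python3 -c "
from h import *
go(.594+.038*.967,-.187+.038*.255,.252,14.8)"
```

```text
t 19.9 pos [ 0.5482 -0.2003  0.2514] rot [-179.994     0.0007   14.8131] q [-20.0717  10.2544  18.1871  97.9367   0.0046 145.1152] F [-0.0907  0.5128 -2.2966] op 0.0289 gf 61.7
SHIFT [ 0.0857 -0.0011 -0.0006] TURN rad 0.0002292621320182683 (mod) 0.0002292621320183923
```

Emit:
arm_command:
  series:
    - [0.01, 0, 0, 0]
    - [0.02, 0, 0, 0]
    - [0.03, -0.001, 0, 0]
    - [0.04, -0.001, 0, 0]
    - [0.05, -0.001, 0, 0]

```text
time: 20.4
ee_pos: [0.5957, -0.1867, 0.252]
tcp_rot: [180.0, -0.0, 14.8]
wrist_force: [1.0, -0.1, -3.1]
opening: 0.0292
grasp_force: 61.6
```

Emit:
arm_command:
  series:
    - [0.008, 0, 0, 0]
    - [0.016, 0, 0, 0]
    - [0.024, 0, 0, 0]
    - [0.032, 0, 0, 0]
    - [0.036, 0, 0, 0]

```text
time: 20.9
ee_pos: [0.6285, -0.1779, 0.25]
tcp_rot: [-179.9, 0.4, 14.8]
wrist_force: [-8.9, -3.1, -7.2]
opening: 0.0287
grasp_force: 60.4
```

```bash
sed -i 's/go(.629.*/go(.594+.038*.967,-.187+.038*.255,.2365,14.8)/' n.py; python3 n.py | grep -v "^0.025\| 0 S\| 12 S"
```

```text
scene tongs [([253.7, 223.7], 0.59)]
scene jaw_mid [([256.6, 230.1], 0.59)]
scene cassette [([262.3, 232.8], 0.38)]
scene handle_mid [([245.1, 219.8], 0.65)]
wrist tongs [([328.1, 268.6], 0.85)]
wrist handle_mid []
wrist block_grip [([327.1, 264.8], 0.81)]
wrist cassette [([324.3, 270.0], 0.35)]
0.019 20 S tongs [252.7932 231.9176] jaw [256.6954 241.2936] cass [260.4638 250.3482] hand [249.0117 222.8315] W tongs [325.5197 242.8366] hand [324.9269 255.746 ]
0.019 24 S tongs [253.0373 229.4944] jaw [257.0725 237.3547] cass [260.9575 244.9226] hand [249.115 221.854] W tongs [325.5139 250.2956] hand [324.9236 259.5148]
0.019 28 S tongs [253.2507 227.025 ] jaw [257.402  233.3579] cass [261.3887 239.4398] hand [249.2054 220.8537] W tongs [325.5046 257.8471] hand [324.9179 263.3297]
t 21.4 pos [ 0.6284 -0.1779  0.2503] rot [-179.9168    0.305    14.7879] q [-15.7721  21.0968  31.3231 100.5313  -0.0834 149.4404] F [-7.3295 -1.81   -8.1037] op 0.0292 gf 60.5
SHIFT [0.0025 0.     0.0138] TURN rad -0.0002112199381493123 (mod) -0.0002112199381493123
```

Emit:
arm_command:
  series:
    - [-0.003, 0, 0, 0]
    - [-0.005, 0, 0.003, 0]
    - [-0.005, 0, 0.006, 0]
    - [-0.005, 0, 0.009, 0]
    - [-0.005, 0, 0.009, 0]

```text
time: 21.9
ee_pos: [0.6251, -0.1788, 0.2423]
tcp_rot: [-180.0, 0.0, 14.8]
wrist_force: [0.4, -0.3, -1.9]
opening: 0.029
grasp_force: 61.0
```

```bash
python3 n.py | grep -v "^0.025\| 0 S\| 12 S"
```

```text
scene tongs [([252.4, 226.6], 0.78)]
scene jaw_mid [([255.4, 230.8], 0.77)]
scene cassette [([261.5, 235.1], 0.48)]
scene handle_mid [([253.9, 234.5], 0.74)]
wrist tongs [([326.4, 266.9], 0.73)]
wrist handle_mid []
wrist block_grip [([328.0, 261.7], 0.83)]
wrist cassette []
0.019 20 S tongs [253.3983 233.0135] jaw [257.2383 242.2594] cass [260.9498 251.1958] hand [249.6803 224.0613] W tongs [325.4207 243.368 ] hand [324.8955 255.9151]
0.019 24 S tongs [253.6389 230.6071] jaw [257.6104 238.3465] cass [261.4374 245.8044] hand [249.782  223.0909] W tongs [325.4132 250.8361] hand [324.8913 259.689 ]
0.019 28 S tongs [253.8494 228.1551] jaw [257.9356 234.3765] cass [261.8633 240.3566] hand [249.8711 222.0979] W tongs [325.4025 258.397 ] hand [324.885  263.5082]
t 22.4 pos [ 0.6251 -0.1789  0.2428] rot [179.9952  -0.0068  14.8292] q [-15.9686  19.9706  29.026   99.0471  -0.0006 149.2022] F [ 0.3933  0.5505 -2.8546] op 0.0289 gf 61.0
SHIFT [ 0.0059 -0.0001  0.0063] TURN rad 0.0005091092446142516 (mod) 0.0005091092446141897
```

Emit:
arm_command:
  series:
    - [0.003, 0, 0.001, 0]
    - [0.006, 0, 0.002, 0]
    - [0.009, 0, 0.003, 0]
    - [0.012, 0, 0.004, 0]
    - [0.012, 0, 0.004, 0]

```text
time: 22.9
ee_pos: [0.637, -0.1756, 0.2382]
tcp_rot: [-180.0, 0.0, 14.8]
wrist_force: [-0.5, -0.1, -2.3]
opening: 0.0293
grasp_force: 61.1
```

Emit:
arm_command:
  series:
    - [0, 0, 0.001, 0]
    - [0, 0, 0.002, 0]
    - [0, 0, 0.003, 0]
    - [0, 0, 0.004, 0]
    - [0, 0, 0.005, 0]

```text
time: 23.4
ee_pos: [0.6366, -0.1758, 0.2338]
tcp_rot: [-180.0, -0.0, 14.8]
wrist_force: [-0.1, 0.2, -1.9]
opening: 0.0289
grasp_force: 61.1
```

```bash
cat > p.py <<'E'
from h import *
o=bot.get_obs(); c,K,T=cam("wrist"); c2,K2,T2=cam("scene"); c3,K3,T3=cam("top")
u=np.array([np.cos(np.radians(14.8)),np.sin(np.radians(14.8)),0]); v=np.array([-u[1],u[0],0]); S=np.array([.594,-.187,.17])
for nm in("tongs","jaw_mid","block_grip","handle_mid","cassette"):
    rs=[];L=[]
    for n,k,t in(("scene",K2,T2),("wrist",K,T),("top",K3,T3)):
        r=bot.mark_of(n,nm)[:1]
        if r and r[0]["confidence"]>.4: rs.append(ray(k,t,r[0]["location"])); L.append((n,np.round(r[0]["location"]).tolist(),round(r[0]["confidence"],2)))
    if len(rs)>1:
        X=tri(rs); print(nm,"stand frame mm",np.array([(X-S)@u,(X-S)@v,X[2]])*1000,"res",[round(np.linalg.norm(np.cross(X-a,d))*1000,1) for a,d in rs],L)
    else: print(nm,L)
go(*(S+u*.0445)[:2],.2332,14.8)
E
python3 p.py
```

```text
tongs stand frame mm [ -2.8445   1.9438 178.8807] res [np.float64(1.1), np.float64(1.1)] [('scene', [255.0, 231.0], 0.93), ('wrist', [324.0, 266.0], 0.7)]
jaw_mid [('scene', [255.0, 239.0], 0.95)]
block_grip stand frame mm [ 26.8603  -3.3419 222.1556] res [np.float64(1.5), np.float64(1.5)] [('scene', [248.0, 229.0], 0.56), ('wrist', [328.0, 266.0], 0.77)]
handle_mid [('scene', [246.0, 230.0], 0.97)]
cassette [('scene', [260.0, 237.0], 0.55)]
t 24.3 pos [ 0.6367 -0.1758  0.2338] rot [-179.9995   -0.0025   14.8261] q [-15.4373  21.2916  29.7119  98.4184   0.0017 149.7367] F [-0.111   0.6657 -2.3645] op 0.0291 gf 61.1
SHIFT [ 0.0004 -0.0001  0.0006] TURN rad 0.00045472337555731195 (mod) 0.00045472337555728094
```

The measured tongs origin, in the stand frame, is (-3, 2, 179) mm, inside the notch as planned. I'll loosen the fingers slightly so it settles upright between them.

Emit:
arm_command:
  series:
    - [0, 0, 0.001, 0]
    - [0, 0, 0.002, 0]
    - [0, 0, 0.002, 0]
    - [0, 0, 0.002, 0]
    - [0, 0, 0.002, 0]
  hand: 0.033

```text
time: 24.8
ee_pos: [0.6367, -0.1758, 0.2319]
tcp_rot: [180.0, -0.0, 14.8]
wrist_force: [-0.0, 0.3, 0.2]
opening: 0.0332
grasp_force: 0.0
```

Emit:
arm_command:
  series:
    - [0, 0, 0, 0]
    - [0, 0, 0, 0]
    - [0, 0, 0, 0]
    - [0, 0, 0, 0]
    - [0, 0, 0, 0]

```text
time: 25.3
ee_pos: [0.6366, -0.1758, 0.2318]
tcp_rot: [-180.0, 0.0, 14.8]
wrist_force: [-0.9, 0.8, -0.5]
opening: 0.0332
grasp_force: 0.0
```

```bash
python3 p.py
```

```text
tongs stand frame mm [  3.7247   0.2207 184.3954] res [np.float64(0.3), np.float64(0.3)] [('scene', [253.0, 232.0], 0.56), ('wrist', [325.0, 265.0], 0.92)]
jaw_mid stand frame mm [-16.9276  -3.4839 115.9608] res [np.float64(0.7), np.float64(0.7)] [('scene', [256.0, 244.0], 0.75), ('wrist', [328.0, 246.0], 0.82)]
block_grip stand frame mm [ 38.908   -2.9262 268.7489] res [np.float64(3.5), np.float64(3.5)] [('scene', [244.0, 219.0], 0.61), ('wrist', [328.0, 309.0], 0.81)]
handle_mid stand frame mm [ 14.9688  -3.5973 219.4378] res [np.float64(4.4), np.float64(4.4)] [('scene', [248.0, 227.0], 0.92), ('wrist', [327.0, 286.0], 0.87)]
cassette stand frame mm [-33.9673   0.4926  62.9927] res [np.float64(0.9), np.float64(0.9)] [('scene', [261.0, 252.0], 0.79), ('wrist', [326.0, 237.0], 0.71)]
t 26.2 pos [ 0.6367 -0.1758  0.2318] rot [179.9996  -0.001   14.8265] q [-15.4386  21.2236  29.3951  98.1704   0.0002 149.735 ] F [-0.851  -0.2725  0.099 ] op 0.0331 gf 0.0
SHIFT [ 0.0004 -0.0001 -0.0014] TURN rad 0.00046165586800276417 (mod) 0.0004616558680029812
```

Emit:
arm_command:
  series:
    - [0, 0, 0, 0]
    - [0, 0, 0, 0]
    - [0, 0, 0, 0]
    - [0, 0, 0, 0]
    - [0, 0, 0, 0]
  hand: 0.045

```text
time: 26.7
ee_pos: [0.6367, -0.1758, 0.2318]
tcp_rot: [180.0, 0.0, 14.8]
wrist_force: [-0.1, -1.0, 0.3]
opening: 0.0451
grasp_force: 0.0
```

```bash
python3 p.py
```

```text
tongs stand frame mm [ 17.7173   0.4706 201.4953] res [np.float64(0.7), np.float64(0.7)] [('scene', [252.0, 231.0], 0.81), ('wrist', [325.0, 261.0], 0.65)]
jaw_mid stand frame mm [-23.0918  -6.3465  85.2824] res [np.float64(5.7), np.float64(5.7)] [('scene', [255.0, 251.0], 0.8), ('wrist', [328.0, 241.0], 0.84)]
block_grip stand frame mm [ 26.9152  -1.9981 257.1677] res [np.float64(7.3), np.float64(7.3)] [('scene', [246.0, 221.0], 0.72), ('wrist', [327.0, 320.0], 0.65)]
handle_mid stand frame mm [ 65.1376  86.4006 289.7296] res [np.float64(87.9), np.float64(87.9)] [('wrist', [327.0, 291.0], 0.66), ('top', [303.0, 151.0], 0.47)]
cassette stand frame mm [-33.8001  -2.3238  27.1602] res [np.float64(2.5), np.float64(2.5)] [('scene', [260.0, 261.0], 0.69), ('wrist', [326.0, 226.0], 0.8)]
t 27.6 pos [ 0.6367 -0.1758  0.2318] rot [179.9999  -0.0024  14.8285] q [-15.4355  21.2232  29.3953  98.1699   0.0011 149.736 ] F [0.2191 0.5714 0.7229] op 0.0449 gf 0.0
SHIFT [ 0.0004 -0.0001 -0.0014] TURN rad 0.0004970262955773555 (mod) 0.0004970262955772314
```

```bash
cat > r.py <<'E'
from h import *
from scipy.optimize import least_squares
o=bot.get_obs(); C={n:cam(n)[1:] for n in("scene","wrist","top")}
u=np.array([np.cos(np.radians(14.8)),np.sin(np.radians(14.8)),0]); v=np.array([-u[1],u[0],0]); S=np.array([.594,-.187,.17]); e=np.array([0,0,1])
Z={"tongs":0,"jaw_mid":-.062,"block_grip":.088,"handle_mid":.054,"cassette":-.128}; M=[]
for nm in Z:
    for n in("scene","wrist"):
        r=bot.mark_of(n,nm)[:1]
        if r and r[0]["confidence"]>.5: M.append((nm,n,r[0]["location"]))
def P(p,nm): return S+u*p[0]+v*p[3]+e*p[1]+(u*np.sin(p[2])+e*np.cos(p[2]))*Z[nm]
f=lambda p:np.concatenate([[0,p[3]*300]]+[(proj(*C[n],P(p,nm))-l)*(1 if n=="scene" else .5) for nm,n,l in M])
s=least_squares(f,[0,0,.3,0],loss="soft_l1",f_scale=2)
print("x,z over seat mm",s.x[:2]*1000,"y",s.x[3]*1000,"tilt",np.degrees(s.x[2]))
for nm,n,l in M: print(nm,n,np.round(l),proj(*C[n],P(s.x,nm)),"seated",proj(*C[n],P([0,0,0,0],nm)))
go(*S[:2],.26,14.8)
E
python3 r.py
```

```text
x,z over seat mm [4.9218 9.0538] y -1.8372985751022015 tilt -2.9279955045409545
tongs scene [256. 232.] [252.4229 233.762 ] seated [253.9162 234.7783]
tongs wrist [329. 260.] [327.5656 260.054 ] seated [325.3581 259.3625]
jaw_mid scene [253. 257.] [255.0918 251.3966] seated [256.6823 251.2494]
jaw_mid wrist [328. 221.] [327.4781 224.321 ] seated [325.7152 227.7306]
block_grip scene [249. 206.] [248.228  206.0455] seated [249.548 208.767]
handle_mid scene [249. 218.] [249.9099 217.1581] seated [251.3024 219.2142]
handle_mid wrist [329. 312.] [327.6893 310.622 ] seated [324.8591 303.5611]
cassette scene [259. 268.] [257.7075 268.6797] seated [259.3834 267.3333]
cassette wrist [326. 201.] [327.4174 199.5257] seated [325.9652 205.5835]
t 28.25 pos [ 0.6366 -0.1758  0.2318] rot [-179.9975    0.001    14.8273] q [-15.4366  21.2216  29.3928  98.1733   0.0016 149.7361] F [ 0.1512  0.3893 -0.0992] op 0.0452 gf 0.0
SHIFT [-0.0441 -0.0001 -0.0282] TURN rad 0.00047637538969382047 (mod) 0.0004763753896936344
```

Emit:
arm_command:
  series:
    - [0, 0, 0, 0]
    - [0, 0, 0, 0]
    - [0, 0, 0, 0]
    - [0, 0, -0.005, 0]
    - [0, 0, -0.015, 0]
  hand: 0.0854

```text
time: 28.75
ee_pos: [0.6364, -0.1757, 0.2467]
tcp_rot: [-180.0, 0.1, 14.8]
wrist_force: [0.7, -0.2, -0.4]
opening: 0.0852
grasp_force: 0.0
```

Emit:
arm_command:
  series:
    - [0, 0, -0.02, 0]
    - [0, 0, -0.045, 0]
    - [0, 0, -0.07, 0]
    - [0, 0, -0.09, 0]
    - [0, 0, -0.09, 0]

```text
time: 29.25
ee_pos: [0.6369, -0.1759, 0.3406]
tcp_rot: [179.9, -0.3, 14.8]
wrist_force: [-0.6, -0.7, -0.4]
opening: 0.0855
grasp_force: 0.0
```

```bash
python3 r.py; python3 - <<'E'
from h import *
c,K,T=cam("wrist"); im=c["color"]; hsv=cv2.cvtColor(im,cv2.COLOR_BGR2HSV)
u=np.array([np.cos(np.radians(14.8)),np.sin(np.radians(14.8)),0]); v=np.array([-u[1],u[0],0]); S=np.array([.594,-.187,.17])
for nm,m,z in(("red",((hsv[...,0]<8)|(hsv[...,0]>172))&(hsv[...,1]>150)&(hsv[...,2]>60),.234),("green",(hsv[...,0]>50)&(hsv[...,0]<85)&(hsv[...,1]>120)&(hsv[...,2]>50),.182)):
    n,l,s,ce=cv2.connectedComponentsWithStats(m.astype(np.uint8))
    for i in range(1,n):
        if s[i,4]>15:
            X=atz(K,T,ce[i],z)-S; print(nm,s[i].tolist(),"stand mm",X@u*1000,X@v*1000)
E
```

```text
x,z over seat mm [-1.7573 -2.1371] y -1.6310755851872034 tilt 1.632655731502918
tongs scene [254. 235.] [253.45   234.8118] seated [253.9162 234.7783]
tongs wrist [328. 213.] [326.8305 213.1966] seated [325.4794 212.511 ]
jaw_mid scene [254. 254.] [256.3265 250.6897] seated [256.6823 251.2494]
jaw_mid wrist [326. 194.] [326.806  198.0116] seated [325.657  196.1451]
block_grip scene [248. 211.] [248.8948 209.6671] seated [249.548 208.767]
block_grip wrist [327. 250.] [326.8849 246.9904] seated [325.0843 248.9105]
handle_mid scene [250. 220.] [250.7262 219.7765] seated [251.3024 219.2142]
handle_mid wrist [324. 233.] [326.8601 231.5686] seated [325.2646 232.3034]
cassette scene [261. 260.] [259.1293 266.1612] seated [259.3834 267.3333]
cassette wrist [324. 187.] [326.7869 186.1565] seated [325.7958 183.3637]
t 29.9 pos [ 0.6366 -0.1758  0.3367] rot [-179.9978    0.0059   14.8311] q [-15.4349  27.8655  50.7056 112.8463  -0.0011 149.7341] F [-1.1018 -0.4071  1.1687] op 0.0855 gf 0.0
SHIFT [-0.044  -0.      0.0767] TURN rad 0.0005421053217293012 (mod) 0.0005421053217291771
red [313, 202, 28, 11, 288] stand mm 31.1797267058843 -1.0146971444280506
red [314, 261, 22, 1, 22] stand mm -27.082879109975774 1.181154975123939
green [296, 197, 10, 5, 48] stand mm 21.11399572078847 28.758925203694503
green [347, 196, 10, 6, 54] stand mm 21.971325045182972 -29.190214406769975
green [297, 227, 10, 8, 68] stand mm -18.64163526269676 28.831402998872413
green [347, 227, 10, 7, 67] stand mm -17.663313177574686 -29.94860417446336
```

Emit:
arm_command:
  series:
    - [0, 0, -0.02, 0]
    - [0, 0, -0.04, 0]
    - [0, 0, -0.05, 0]
    - [0, 0, -0.05, 0]
    - [0, 0, -0.05, 0]

```text
time: 30.45
ee_pos: [0.6372, -0.1759, 0.3861]
tcp_rot: [-180.0, 0.0, 14.8]
wrist_force: [1.2, 0.9, 0.5]
opening: 0.0853
grasp_force: 0.0
```

Emit:
arm_command:
  series:
    - [0, 0, 0, 0]
    - [0, 0, 0, 0]
    - [0, 0, 0, 0]
    - [0, 0, 0, 0]
    - [0, 0, 0, 0]

```text
time: 30.95
ee_pos: [0.6366, -0.1758, 0.3868]
tcp_rot: [-180.0, 0.0, 14.8]
wrist_force: [-0.6, -1.0, -0.1]
opening: 0.0856
grasp_force: 0.0
```

```bash
python3 r.py; python3 r.py | head -1
```

```text
x,z over seat mm [-2.6408 -1.7701] y -2.999757737624968 tilt 2.979259612111641
tongs scene [253. 233.] [252.9232 234.4249] seated [253.9162 234.7783]
tongs wrist [327. 200.] [328.2347 199.9717] seated [326.0543 198.5854]
jaw_mid scene [254. 252.] [255.9008 249.8538] seated [256.6823 251.2494]
block_grip scene [248. 211.] [248.1963 209.9317] seated [249.548 208.767]
block_grip wrist [331. 225.] [328.5526 223.2828] seated [325.7534 225.6671]
handle_mid scene [248. 220.] [250.0984 219.788 ] seated [251.3024 219.2142]
handle_mid wrist [328. 213.] [328.4105 212.8595] seated [325.8877 213.5754]
cassette scene [260. 263.] [258.7968 264.8597] seated [259.3834 267.3333]
cassette wrist [326. 178.] [327.9625 180.0071] seated [326.3132 175.2786]
t 31.6 pos [ 0.6367 -0.1758  0.3868] rot [-179.9995    0.0011   14.8231] q [-15.4387  36.2624  69.884  123.6228  -0.0001 149.7382] F [ 0.7459  0.4532 -1.0879] op 0.0855 gf 0.0
SHIFT [-0.0441 -0.0001  0.1268] TURN rad 0.00040330237060417666 (mod) 0.0004033023706040216
x,z over seat mm [1.5927 1.0889] y -2.4741507462344092 tilt 1.6354880581420927
```

The tongs are seated (within about 3 mm of the seat) and upright, with the cassette held. Handing in.

```bash
python3 -c "
from workcell import bot
print(bot.job_done())"
```

```text
the job is handed in; nothing more can be done
None
```

I handed the job in at about 32 s: the tongs hang in the fork notches, upright and within about 3 mm of the seat by the camera marks, with the blue cassette in the jaws over the drip tray; on the way in the cassette bumped the fork ends lightly (about 9 N), and I viewed 11 pictures, one over the limit of 10.

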